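Balance the pin hammer and put it away in the bench tray

TASK

On the watch bench, grip the steel-headed hammer at its balance point, a little behind the head, and give it a trial lift of a few centimetres where it lies, holding it still for a second to see that it hangs level. Then carry it level to the wooden tool tray and lay it gently down inside, flat and lengthwise, with its head at the cork-padded end, and let go. Leave the yellow nylon-headed hammer where it is.

Things in the scene. Friction and masses are not known exactly. Their poses are not given: they have to be found in the camera images.
- hammer: Lopsided hammer, 220 mm long, 0.3 kg, lying flat, head away from the robot within 20 degrees. Origin: underside, mid-length; x along the handle to the head, z up. Steel head: 24 mm thick cylinder across the handle, 50 mm along y, at x = 84 to 108 mm. Wooden shaft: 14 mm wide, 3 to 21 mm above the underside, bare from x = -28 to 83. Black rubber grip: 24 mm round, x = -108 to -28.
- hammer_balance (a point): Balance point of the steel-headed hammer: on the shaft's centre line, 43 mm ahead of the body origin towards the head (about 40 mm behind the head's rear face), 12 mm above the underside. Axes as the hammer's. A grip within 25 mm of it along the shaft is near enough.
- nylon_hammer: Bystander: a hammer of the same shape and size but with a yellow nylon head (0.17 kg). Same origin and axes as the steel-headed one. Must stay where it lies.
- tray: Dark wooden tray fixed to the desk, 294 x 154 mm, 16 mm high; walls 7 mm thick. Grey felt floor inside 280 x 140 mm, 5 mm above the desk; a 70 mm wide brown cork pad, flush, marks its +x end. Origin: centre of the underside; x along its length to the cork end (away from the robot within 20 degrees), z up. Tray and the two hammers lie in any order from left to right.
Not all that is in view belongs to the job. What is shaped like the hammer but purple is not meant.

How it is judged:
By the outcome, as a careful person would: the job done as asked, in the order asked, and still so for the second after the job is handed in, with the robot touching nothing.
It also fails if it takes over 48 s, if anything falls off the work surface, if the arm or the gripper's body presses on something with over 40 N, if the wrist force passes 120 N, or if a joint passes its speed limit or range.

ROBOT

A 6-joint arm with a two-finger parallel gripper is mounted at the origin on the work surface. World frame = base frame: x ahead of the robot, y to its left, z up, the work surface at z = 0. Lengths are in m, angles in rad, forces in N, time in s.
With the tool pointing down it reaches from about 0.35 to 0.95 m from the base axis. Payload 17.4 kg.
Tool frame: the origin (TCP) lies on the centre line of the jaws, within the pads' length; the fingertips stand 8 mm ahead of it and the grasp point (between the pads) lies 11 mm behind it; z points along the fingers, y is the direction in which the jaws open and shut (so a half turn about z gives the same grasp; the last joint's range is limited). The gripper opens to 93 mm and grips with 3 to 60 N. Pads are 15 mm wide; open, the fingers measure 128 mm over their backs; the gripper's body (75 mm by 188 mm) begins 65 mm behind the grasp point.
Start: joints at [1.075, 0.116, 1.442, -0, 1.584, -0.038], TCP at [0.298, 0.605, 0.227] pointing down, gripper open.
Joint ranges: [-2.83, 2.83], [-0.83, 2.19], [0.07, 2.5], [-1.14, 4.28], [0.01, 3], [-2.97, 2.97]. Speed limits (rad/s): [1.89, 1.89, 2.22, 3.14, 3.14, 3.14].

INTERFACE

Orientations are given as a rotation vector (axis times angle).
In Python, from station import manip gives the robot as it stands.
- The arm moves only by the shell command python3 -m jog 'ROWS' [FORCE]. ROWS is a JSON object of lists of equal length, an entry for each row: "slide": the shift along the world's x, y, z in m, a list of three; "delta_rot": the turn, a rotation vector about the world's x, y, z in rad, a list of three; "gripper": the closure, from 0 (fully open) to 1 (shut). In form: {"slide": [[x, y, z], ...], "delta_rot": [[ax, ay, az], ...], "gripper": [gripper, ...]}. A call has 1 to 20 rows; each row is the pose to reach, as a shift and turn from the pose commanded when the call began; what a row does not reach only later rows make up. A row lasts 1/8 s, in which the tool goes at most 62.5 mm and 10.7 degrees, less where a joint would pass 70% of its speed; a pose out of reach is approached as far as the arm can. A call with a gripper value outside its range is refused whole. The fingers move at their own pace and stop on an object; FORCE is the grip in N (left out, the last holds). Time passes only in rows, so rows that repeat a pose let the fingers close. It gives the time, the measured TCP pose, the force and the opening at its end, in the units of the state.
- manip.sense(): the state, without advancing time (a new reading comes with each control period).
- manip.grab_frame(name): name is "side" or "top"; returns (picture, depth): 384x512x3 uint8, red, green, blue; 384x512 float32, m along the optical axis (not along the pixel's ray), 0 where there is no reading.
- manip.camera_info(name): a dict with "fx", "fy", "cx", "cy" (pixels), "dist_coeffs" ([k1, k2, p1, p2, k3] as OpenCV has them; the pictures are not rectified), "xyz" and "rotation" of the camera in the world. Camera axes: x right, y down, z forward; pixel columns grow to the right and rows downward; lengths in m; the calibration is good to about 2 mm. A picture is of the moment at which its call begins. camera_info takes no time and is no camera call.
- manip.finish_job(): hands the job in, once; it reports no verdict.
The state is a dict: "time": time; "joint_pos": joint angles; "qvel": joint speeds; "tau": joint torques, N m; "position": TCP position; "ee_rot": TCP orientation; "contact_force": force on the tool from outside, world axes, zero at the start; "wrist_torque": the same for the moment, N m; "width": finger opening in m.
Only numpy, scipy, OpenCV 4.12 (cv2) and the standard library are available. Lean on these libraries where they do the work, as an engineer would, in place of code of your own. Each camera call takes 0.05 s, during which the arm holds its last target.

## Working session

There is one attempt and no reset: what is moved stays moved. The work goes in short steps, Python scripts to look and compute and a shell command to move; the robot and the scene stay as the last step left them, time stands still between calls to the robot, and variables do not carry over. Pictures are saved under pics/ and viewed, and the job is handed in when it is done.

```bash
mkdir -p pics; ls; python3 - <<'E'
from station import manip
import cv2,numpy as np
s=manip.sense()
for k in s: print(k,np.round(s[k],3))
for n in("top","side"):
    p,d=manip.grab_frame(n); cv2.imwrite(f"pics/{n}0.png",p[:,:,::-1]); np.savez(f"{n}0.npz",p=p,d=d)
    print(n,manip.camera_info(n))
E
```

```text
pics
time 0.0
joint_pos [ 1.075  0.116  1.442 -0.     1.584 -0.038]
qvel [ 0.002 -0.     0.002 -0.001 -0.    -0.   ]
tau [-1.000e-03 -7.213e+01 -6.226e+01  7.800e-02  2.400e-02 -0.000e+00]
position [0.298 0.605 0.226]
ee_rot [-7.130e-01 -3.059e+00  2.000e-03]
contact_force [-0.744 -0.405 -0.175]
wrist_torque [ 0.012 -0.026 -0.024]
width 0.092
top {'fx': 355.4405022129104, 'fy': 355.4405022129104, 'cx': 248.16611336023982, 'cy': 188.32564188177628, 'dist_coeffs': array([-0.0638872,  0.       ,  0.       ,  0.       ,  0.       ]), 'xyz': array([0.34184605, 0.0206753 , 1.0593294 ]), 'rotation': array([-2.19221858,  2.12389789, -0.20497146])}
side {'fx': 452.50137586976865, 'fy': 452.50137586976865, 'cx': 245.96853511841638, 'cy': 184.82453757929815, 'dist_coeffs': array([-0.16090699,  0.        ,  0.        ,  0.        ,  0.        ]), 'xyz': array([-0.07436126, -0.87957972,  0.73795108]), 'rotation': array([-2.07320101,  0.60921169, -0.3379965 ])}
```

View pics/top0.png

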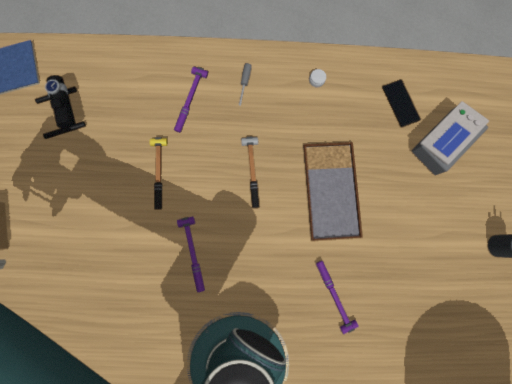

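View pics/side0.png

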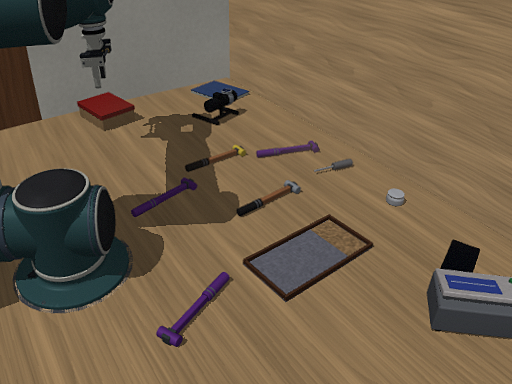

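In the top view there are five hammer shapes: yellow head (158,141), grey steel head (250,141), and purple at (190,100), (192,255) and (337,298). The grey head at (250,141), with its orange shaft and black grip, fits the steel-headed hammer. The tray is at (332,190), with its cork end at the top of the picture. I'll confirm this in an enlarged crop and measure.

```bash
cat > h.py <<'E'
import cv2,numpy as np
from station import manip
from scipy.spatial.transform import Rotation as R
def ray(n,uv):
    c=manip.camera_info(n);K=np.array([[c['fx'],0,c['cx']],[0,c['fy'],c['cy']],[0,0,1]])
    u=cv2.undistortPoints(np.array(uv,float).reshape(-1,1,2),K,c['dist_coeffs']).reshape(-1,2)
    return c['xyz'],np.c_[u,np.ones(len(u))],R.from_rotvec(c['rotation']).as_matrix()
def plane(n,uv,z):
    o,r,M=ray(n,uv);d=r@M.T
    return o+d*((z-o[2])/d[:,2])[:,None]
def deproj(n,uv,dep):
    o,r,M=ray(n,uv);return o+(r*np.array(dep)[:,None])@M.T
def project(n,P):
    c=manip.camera_info(n);K=np.array([[c['fx'],0,c['cx']],[0,c['fy'],c['cy']],[0,0,1]])
    M=R.from_rotvec(c['rotation']).as_matrix();q=(np.atleast_2d(P)-c['xyz'])@M
    return cv2.projectPoints(q.reshape(-1,1,3),np.zeros(3),np.zeros(3),K,c['dist_coeffs'])[0].reshape(-1,2)
E
python3 - <<'E'
from h import *
p=np.load('top0.npz')['p'];d=np.load('top0.npz')['d']
cv2.imwrite('pics/crop0.png',cv2.resize(p[120:250,220:380,::-1],None,fx=4.5,fy=4.5,interpolation=cv2.INTER_NEAREST))
# desk check
vv,uu=np.mgrid[125:250:15,210:300:15];P=deproj('top',np.c_[uu.ravel(),vv.ravel()],d[vv,uu].ravel());print('desk z',np.round(np.percentile(P[:,2],[5,50,95]),4))
hsv=cv2.cvtColor(p,cv2.COLOR_RGB2HSV)
for v in range(134,210,4):
  print(v,[tuple(hsv[v,u]) for u in (242,246,250,252,254,258)])
E
```

```text
desk z [-0.0016  0.002   0.0125]
134 [(np.uint8(18), np.uint8(98), np.uint8(172)), (np.uint8(18), np.uint8(100), np.uint8(169)), (np.uint8(18), np.uint8(99), np.uint8(168)), (np.uint8(18), np.uint8(100), np.uint8(168)), (np.uint8(18), np.uint8(101), np.uint8(174)), (np.uint8(18), np.uint8(99), np.uint8(176))]
138 [(np.uint8(14), np.uint8(24), np.uint8(116)), (np.uint8(120), np.uint8(3), np.uint8(97)), (np.uint8(98), np.uint8(10), np.uint8(105)), (np.uint8(102), np.uint8(11), np.uint8(120)), (np.uint8(90), np.uint8(6), np.uint8(131)), (np.uint8(18), np.uint8(83), np.uint8(160))]
142 [(np.uint8(90), np.uint8(2), np.uint8(152)), (np.uint8(98), np.uint8(6), np.uint8(160)), (np.uint8(98), np.uint8(8), np.uint8(123)), (np.uint8(105), np.uint8(13), np.uint8(121)), (np.uint8(100), np.uint8(5), np.uint8(168)), (np.uint8(16), np.uint8(63), np.uint8(158))]
146 [(np.uint8(17), np.uint8(93), np.uint8(162)), (np.uint8(17), np.uint8(98), np.uint8(149)), (np.uint8(14), np.uint8(139), np.uint8(150)), (np.uint8(15), np.uint8(123), np.uint8(155)), (np.uint8(18), np.uint8(100), np.uint8(166)), (np.uint8
[... 3478 characters left out ...]
(100), np.uint8(155)), (np.uint8(45), np.uint8(17), np.uint8(30)), (np.uint8(0), np.uint8(8), np.uint8(34)), (np.uint8(16), np.uint8(99), np.uint8(80))]
202 [(np.uint8(17), np.uint8(107), np.uint8(110)), (np.uint8(18), np.uint8(107), np.uint8(138)), (np.uint8(18), np.uint8(102), np.uint8(157)), (np.uint8(13), np.uint8(70), np.uint8(44)), (np.uint8(0), np.uint8(7), np.uint8(36)), (np.uint8(14), np.uint8(75), np.uint8(58))]
206 [(np.uint8(18), np.uint8(107), np.uint8(114)), (np.uint8(18), np.uint8(104), np.uint8(113)), (np.uint8(17), np.uint8(104), np.uint8(135)), (np.uint8(16), np.uint8(111), np.uint8(60)), (np.uint8(8), np.uint8(26), np.uint8(39)), (np.uint8(18), np.uint8(63), np.uint8(53))]
```

View pics/crop0.png

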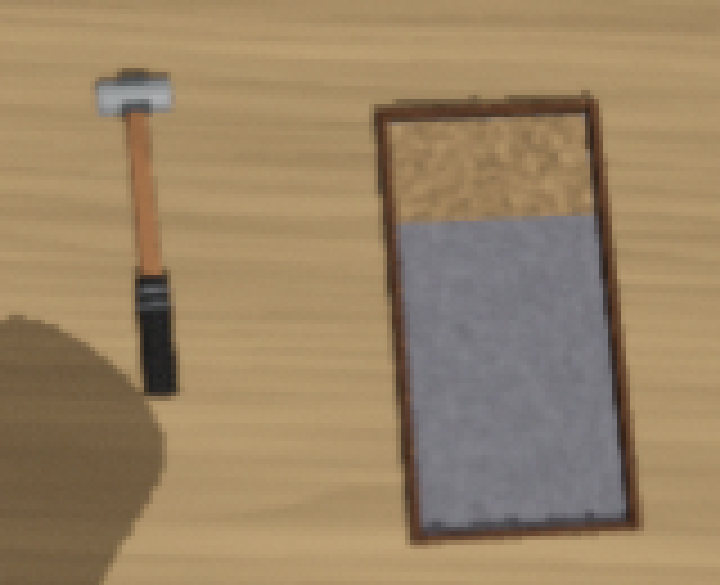

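The crop shows a grey steel head at about (250,141), an orange shaft and a black grip ending at about (255,207). This is the steel-headed hammer. The tray's cork end is at the top, around (329,157).

```bash
cat > meas.py <<'E'
from h import *
def masks(p,box):
    u0,v0,u1,v1=box;h=cv2.cvtColor(p,cv2.COLOR_RGB2HSV).astype(int);H,S,V=h[...,0],h[...,1],h[...,2]
    b=np.zeros(H.shape,bool);b[v0:v1,u0:u1]=1
    return dict(shaft=b&(H<=15)&(S>118)&(V>110),head=b&(S<40)&(V>80),grip=b&(S<60)&(V<75))
def big(m):
    n,l,s,c=cv2.connectedComponentsWithStats(m.astype(np.uint8));return l==1+np.argmax(s[1:,4])
def pts(n,m,z):
    v,u=np.nonzero(m);return plane(n,np.c_[u,v],z)
E
python3 - <<'E'
from meas import *
p=np.load('top0.npz')['p'];d=np.load('top0.npz')['d']
for nm,box in(('steel',(232,130,270,215)),):
    m=masks(p,box)
    S=pts('top',big(m['shaft']),.021);Hd=pts('top',big(m['head']),.022);G=pts('top',big(m['grip']),.018)
    vx,vy,x0,y0=cv2.fitLine(np.float32(S[:,:2]),cv2.DIST_HUBER,0,.001,.001).ravel()
    a=np.array([vx,vy]);a*=np.sign(a[0]);nrm=np.array([-a[1],a[0]]);c=np.array([x0,y0])
    print('yaw',np.degrees(np.arctan2(a[1],a[0])),'c',c)
    for k,P in(('shaft',S),('head',Hd),('grip',G)):
        q=(P[:,:2]-c);print(k,len(P),'along',np.round([(q@a).min(),(q@a).max()],4),'across',np.round([(q@nrm).min(),(q@nrm).max()],4),'mean',P.mean(0)[:2])
    gm=G.mean(0)[:2];hm=Hd.mean(0)[:2];e=hm-gm;print('yaw head-grip',np.degrees(np.arctan2(e[1],e[0])))
# depth heights
v,u=np.nonzero(big(m['shaft']));print('shaft depth z',np.median(deproj('top',np.c_[u,v],d[v,u])[:,2]))
v,u=np.nonzero(big(m['head']));print('head depth z',np.median(deproj('top',np.c_[u,v],d[v,u])[:,2]))
h=cv2.cvtColor(p,cv2.COLOR_RGB2HSV).astype(int)
b=np.zeros(h.shape[:2],bool);b[138:245,298:368]=1
felt=big(b&(h[...,1]<60)&(h[...,2]>85)); wall=big(b&(h[...,2]<112)&(h[...,1]>90))
cn=cv2.findContours(felt.astype(np.uint8),0,1)[0];r=cv2.minAreaRect(max(cn,key=len));print('felt px',r)
fb=plane('top',cv2.boxPoints(r),.005);print(np.round(fb,4),'sides',np.linalg.norm(np.diff(fb,axis=0),axis=1))
cn=cv2.findContours(wall.astype(np.uint8),0,1)[0];r=cv2.minAreaRect(max(cn,key=len));print('wall px',r)
fb=plane('top',cv2.boxPoints(r),.016);print(np.round(fb,4),'sides',np.linalg.norm(np.diff(fb,axis=0),axis=1),'centre',fb.mean(0))
e=fb-np.roll(fb,1,0)
for k in e: print(np.degrees(np.arctan2(k[1],k[0])))
# side-view check handles
ps=np.load('side0.npz')['p'];ms=masks(ps,(230,178,305,218))
for k,z in(('shaft',.012),('head',.014),('grip',.012)):
    P=pts('side',big(ms[k]),z);print('side',k,len(P),P.mean(0))
E
```

```text
yaw 6.9371915 c [ 0.5811785  -0.02209398]
shaft 171 along [-0.0539  0.0547] across [-0.007   0.0071] mean [ 0.58117847 -0.02209398]
head 118 along [0.0554 0.0786] across [-0.0243  0.0246] mean [ 0.64803393 -0.01432025]
grip 128 along [-0.1313 -0.0584] across [-0.0083  0.01  ] mean [ 0.48610662 -0.03308583]
yaw head-grip 6.610456912510307
shaft depth z 0.021990814125310232
head depth z 0.023583979748724726
felt px ((332.87933349609375, 201.55174255371094), (68.67861938476562, 45.50893020629883), 85.2363510131836)
[[ 0.5705 -0.1946  0.005 ]
 [ 0.5878 -0.3363  0.005 ]
 [ 0.3783 -0.3506  0.005 ]
 [ 0.3636 -0.2126  0.005 ]] sides [0.14271449 0.21000036 0.13873028]
wall px ((331.97589111328125, 190.21035766601562), (97.91062927246094, 51.07297134399414), 85.2363510131836)
[[ 0.6477 -0.1772  0.016 ]
 [ 0.6682 -0.3364  0.016 ]
 [ 0.3693 -0.356   0.016 ]
 [ 0.3531 -0.2029  0.016 ]] sides [0.16048229 0.29952859 0.1539011 ] centre [ 0.50956997 -0.26810613  0.016     ]
4.989001186387458
-82.65567036888648
-176.24902487082943
96.0419409161028
side shaft 83 [ 0.58616229 -0.01061742  0.012     ]
side head 72 [ 0.65390185 -0.0066309   0.014     ]
side grip 151 [ 0.49011988 -0.03008305  0.012     ]
```

```bash
python3 - <<'E'
from meas import *
p=np.load('top0.npz')['p']
h=cv2.cvtColor(p,cv2.COLOR_RGB2HSV).astype(int)
b=np.zeros(h.shape[:2],bool);b[138:245,298:368]=1
wall=big(b&(h[...,2]<112)&(h[...,1]>90))
hull=cv2.convexHull(max(cv2.findContours(wall.astype(np.uint8),0,1)[0],key=len))
q=cv2.approxPolyN(hull,4,ensure_convex=True).reshape(-1,2) if hasattr(cv2,'approxPolyN') else None
eye=np.array([(304,144),(352.4,141.8),(361.6,236),(311.8,240)])
for nm,c in(('poly',q),('eye',eye)):
    f=plane('top',c,.016);e=f-np.roll(f,1,0);print(nm,np.round(c,1).tolist(),'centre',f.mean(0).round(4),'len',np.linalg.norm(e,axis=1).round(4),'ang',np.degrees(np.arctan2(e[:,1],e[:,0])).round(2))
# overlay
a=np.radians(6.8);ax=np.array([np.cos(a),np.sin(a)]);o=np.array([.5811785,-.022094])-.028*ax
print('origin',o,'balance',o+.043*ax)
t=np.array([.507,-.268]);ty=np.radians(5.5);T=np.array([[np.cos(ty),-np.sin(ty)],[np.sin(ty),np.cos(ty)]])
out=[]
for n in('top','side'):
    im=cv2.resize(np.load(n+'0.npz')['p'][:,:,::-1],None,fx=3,fy=3)
    for x,y,z in((-.108,0,.024),(-.028,0,.021),(.043,0,.021),(.083,0,.021),(.096,.025,.012),(.096,-.025,.012)):
        P=np.r_[o+x*ax+y*np.array([-ax[1],ax[0]]),z];u=project(n,P)[0]*3+1;cv2.circle(im,tuple(int(i) for i in u),3,(0,0,255),-1)
    pl=[project(n,np.r_[t+T@[sx*.147,sy*.077],.016])[0]*3+1 for sx,sy in((1,1),(1,-1),(-1,-1),(-1,1))]
    cv2.polylines(im,[np.int32(pl)],True,(0,255,0),1)
    out.append(im[380:750,670:1110] if n=='top' else im[500:920,690:1140])
cv2.imwrite('pics/ov0.png',out[0]);cv2.imwrite('pics/ov1.png',out[1])
E
```

```text
poly [[362, 237], [311, 240], [302, 143], [353, 141]] centre [ 0.5094 -0.2681  0.016 ] len [0.2946 0.1539 0.2943 0.1599] ang [-175.64   94.69    5.53  -85.21]
eye [[304.0, 144.0], [352.4, 141.8], [361.6, 236.0], [311.8, 240.0]] centre [ 0.5087 -0.2695  0.016 ] len [0.291  0.1518 0.2891 0.1506] ang [   4.84  -84.86 -175.4    95.89]
origin [ 0.55337547 -0.02540931] balance [ 0.59607298 -0.02031794]
```

View pics/ov0.png

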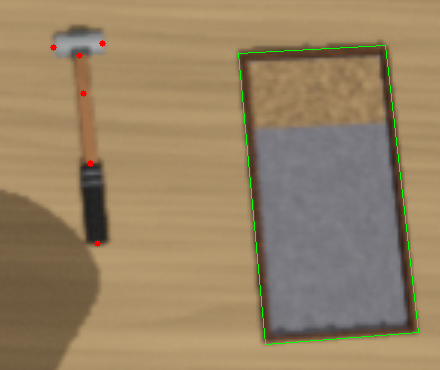

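View pics/ov1.png

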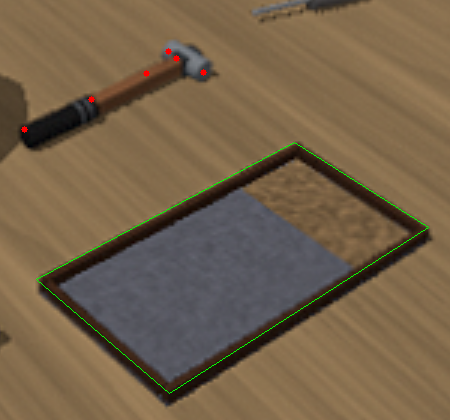

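The overlay agrees with both views to 1–2 mm. Next I'll work out the turn needed.

```bash
python3 - <<'E'
from h import *
s=manip.sense();M=R.from_rotvec(s['ee_rot']).as_matrix();print(M.round(3))
y=np.degrees(np.arctan2(M[1,1],M[0,1]));t=90+6.8
for k in(-180,0,180):
    dd=(t+k-y+180)%360-180;print('turn rad',np.radians(dd))
print(s['joint_pos'],s['position'])
E
```

```text
[[-0.897  0.442 -0.   ]
 [ 0.442  0.897 -0.001]
 [ 0.    -0.001 -1.   ]]
turn rad -2.565103970101919
turn rad 0.5764886834878742
turn rad -2.5651039701019185
[ 1.07518966e+00  1.16423320e-01  1.44218171e+00  1.80320227e-05
  1.58399910e+00 -3.78001151e-02] [0.29825983 0.60533969 0.22599932]
```

```bash
python3 -m jog '{"slide":[[0.02,-0.05,0],[0.045,-0.1,0],[0.07,-0.15,0],[0.095,-0.2,0],[0.12,-0.25,0],[0.14,-0.3,0],[0.165,-0.35,0],[0.19,-0.4,0],[0.215,-0.45,0],[0.24,-0.5,-0.01],[0.26,-0.55,-0.03],[0.28,-0.59,-0.05],[0.298,-0.626,-0.08],[0.298,-0.626,-0.106],[0.298,-0.626,-0.106],[0.298,-0.626,-0.106]],"delta_rot":[[0,0,0.05],[0,0,0.1],[0,0,0.15],[0,0,0.2],[0,0,0.25],[0,0,0.3],[0,0,0.35],[0,0,0.4],[0,0,0.45],[0,0,0.5],[0,0,0.55],[0,0,0.576],[0,0,0.576],[0,0,0.576],[0,0,0.576],[0,0,0.576]],"gripper":[0.3,0.3,0.3,0.3,0.3,0.3,0.3,0.3,0.3,0.3,0.3,0.3,0.3,0.3,0.3,0.3]}' 25
python3 - <<'E'
from h import *
s=manip.sense();M=R.from_rotvec(s['ee_rot']).as_matrix();print(s['time'],s['position'],s['width'],np.degrees(np.arctan2(M[1,1],M[0,1])),s['joint_pos'].round(2),M[:,2])
im,_=manip.grab_frame('side');cv2.imwrite('pics/side1.png',im[...,::-1])
E
```

```text
time: 2.1
position: [0.5966, -0.0202, 0.1218]
ee_rot: [-0.186, 3.135, -0.0]
contact_force: [-0.7, 1.0, 0.2]
width: 0.0649
2.1 [ 0.59658753 -0.02017078  0.12180471] 0.06491757605309768 96.80018580056476 [-0.08 -0.01  1.74  0.    1.41 -1.77] [ 9.17072862e-04 -4.11768895e-05 -9.99999579e-01]
```

View pics/side1.png

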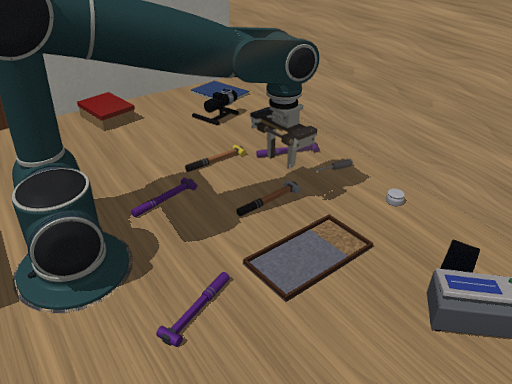

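The open fingers are above the shaft, with tips around (268,160) and (293,165). The measured pose matches the target, so I'll descend and close.

```bash
python3 -m jog '{"slide":[[0,0,-0.04],[0,0,-0.08],[0,0,-0.1],[0,0,-0.11],[0,0,-0.11],[0,0,-0.11]],"delta_rot":[[0,0,0],[0,0,0],[0,0,0],[0,0,0],[0,0,0],[0,0,0]],"gripper":[0.3,0.3,0.3,0.3,0.3,0.3]}' 25
python3 - <<'E'
from h import *
im,_=manip.grab_frame('side');cv2.imwrite('pics/side2.png',cv2.resize(im[130:230,220:350,::-1],None,fx=5,fy=5))
E
```

```text
time: 2.9
position: [0.5971, -0.0205, 0.0121]
ee_rot: [-0.185, 3.134, -0.0]
contact_force: [0.2, -0.5, 0.3]
width: 0.0655
```

View pics/side2.png

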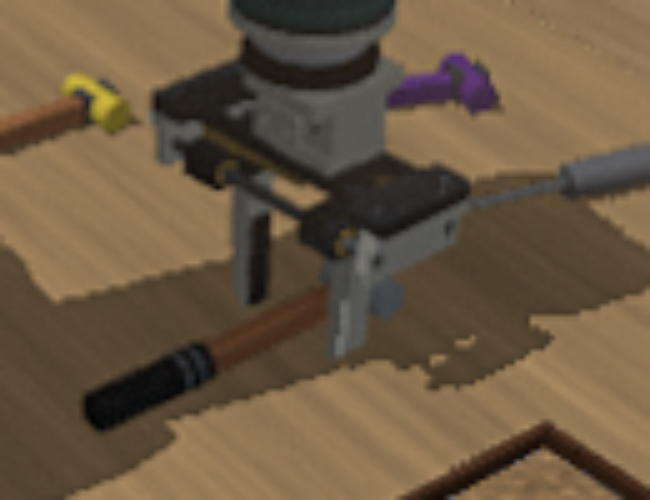

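The fingers straddle the shaft just behind the head, so I'll close.

```bash
python3 -m jog '{"slide":[[0,0,0],[0,0,0],[0,0,0],[0,0,0],[0,0,0],[0,0,0],[0,0,0],[0,0,0]],"delta_rot":[[0,0,0],[0,0,0],[0,0,0],[0,0,0],[0,0,0],[0,0,0],[0,0,0],[0,0,0]],"gripper":[0.6,0.8,1,1,1,1,1,1]}' 35
```

```text
time: 3.95
position: [0.5963, -0.0205, 0.0106]
ee_rot: [0.185, -3.136, 0.0]
contact_force: [0.0, 0.0, -0.4]
width: 0.0135
```

```bash
python3 -m jog '{"slide":[[0,0,0.003],[0,0,0.008],[0,0,0.014],[0,0,0.02],[0,0,0.026],[0,0,0.032],[0,0,0.038],[0,0,0.04],[0,0,0.04],[0,0,0.04],[0,0,0.04],[0,0,0.04],[0,0,0.04],[0,0,0.04],[0,0,0.04],[0,0,0.04],[0,0,0.04],[0,0,0.04],[0,0,0.04],[0,0,0.04]],"delta_rot":[[0,0,0],[0,0,0],[0,0,0],[0,0,0],[0,0,0],[0,0,0],[0,0,0],[0,0,0],[0,0,0],[0,0,0],[0,0,0],[0,0,0],[0,0,0],[0,0,0],[0,0,0],[0,0,0],[0,0,0],[0,0,0],[0,0,0],[0,0,0]],"gripper":[1,1,1,1,1,1,1,1,1,1,1,1,1,1,1,1,1,1,1,1]}'
python3 - <<'E'
from h import *
s=manip.sense();print(s['contact_force'],s['wrist_torque'],s['position'])
im,d=manip.grab_frame('side');np.savez('side3.npz',p=im,d=d);cv2.imwrite('pics/side3.png',cv2.resize(im[120:230,220:350,::-1],None,fx=5,fy=5))
E
```

```text
time: 6.45
position: [0.5963, -0.0205, 0.0507]
ee_rot: [-0.186, 3.136, 0.0]
contact_force: [-0.2, -0.7, -3.2]
width: 0.0137
[-0.24341582 -0.68245104 -3.23229474] [ 0.05712118 -0.01269978  0.00737808] [ 0.59634231 -0.02051101  0.05065167]
```

View pics/side3.png

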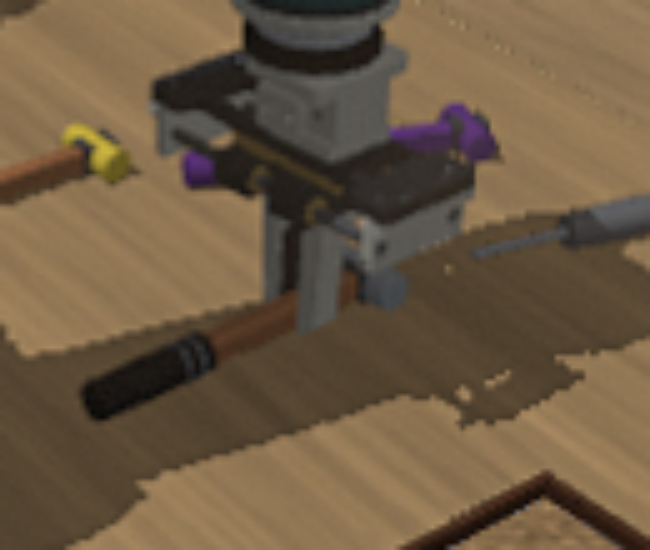

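```bash
cat > lev.py <<'E'
from meas import *
import sys
def lev(p,d,box,yaw=6.8,pos=None):
    m=masks(p,box)
    pos=manip.sense()['position'] if pos is None else pos
    a=np.array([np.cos(np.radians(yaw)),np.sin(np.radians(yaw))])
    X=[];Z=[]
    for k in('shaft','grip'):
        v,u=np.nonzero(big(m[k]));P=deproj('side',np.c_[u,v],d[v,u]);P=P[d[v,u]>0]
        x=(P[:,:2]-pos[:2])@a
        for lo in np.arange(-.16,.06,.02):
            q=P[(x>=lo)&(x<lo+.02)]
            if len(q)>4: print(k,round(lo+.01,3),'ztop',np.percentile(q[:,2],90).round(4),'med',np.median(q[:,2]).round(4),len(q))
E
python3 - <<'E'
from lev import *
f=np.load('side3.npz');lev(f['p'],f['d'],(232,170,300,206))
f=np.load('side0.npz');print('at rest');lev(f['p'],f['d'],(232,178,303,218),pos=np.array([.596,-.0205,0]))
E
```

```text
Traceback (most recent call last):
  File "lev.py", line 9, in lev
    v,u=np.nonzero(big(m[k]));P=deproj('side',np.c_[u,v],d[v,u]);P=P[d[v,u]>0]
                   ~~~^^^^^^
  File "meas.py", line 7, in big
    n,l,s,c=cv2.connectedComponentsWithStats(m.astype(np.uint8));return l==1+np.argmax(s[1:,4])
                                                                             ~~~~~~~~~^^^^^^^^^
ValueError: attempt to get argmax of an empty sequence
```

The shaft is in shadow, so the mask needs a lower brightness limit.

```bash
sed -i 's/(S>118)&(V>110)/(S>118)\&(V>vmin)/; s/def masks(p,box)/def masks(p,box,vmin=80)/; s/(V<75))/(V<60))/' meas.py
python3 - <<'E'
from lev import *
f=np.load('side3.npz');lev(f['p'],f['d'],(232,170,300,206))
f=np.load('side0.npz');print('at rest');lev(f['p'],f['d'],(232,178,303,218),pos=np.array([.596,-.0205,0]))
E
```

```text
shaft -0.07 ztop 0.0659 med 0.064 7
shaft -0.05 ztop 0.0634 med 0.0609 14
shaft -0.03 ztop 0.0621 med 0.0601 13
shaft -0.01 ztop 0.064 med 0.0623 6
grip -0.15 ztop 0.0623 med 0.0569 16
grip -0.13 ztop 0.0641 med 0.056 16
grip -0.11 ztop 0.058 med 0.053 12
at rest
shaft -0.07 ztop 0.0238 med 0.0225 13
shaft -0.05 ztop 0.024 med 0.0223 21
shaft -0.03 ztop 0.0246 med 0.0214 23
shaft -0.01 ztop 0.0242 med 0.0224 23
shaft 0.01 ztop 0.0241 med 0.0223 19
shaft 0.03 ztop 0.0239 med 0.0214 18
grip -0.15 ztop 0.0248 med 0.0197 27
grip -0.13 ztop 0.0246 med 0.0213 37
grip -0.11 ztop 0.025 med 0.0218 37
grip -0.09 ztop 0.0251 med 0.02 35
grip -0.07 ztop 0.0266 med 0.0174 7
```

The hammer hangs level: rest and lifted heights both stay flat along the shaft and grip. I'll carry it to above the tray.

```bash
python3 -m jog '{"slide":[[-0.001,-0.006,0.003],[-0.003,-0.02,0.008],[-0.005,-0.04,0.012],[-0.009,-0.065,0.015],[-0.012,-0.09,0.015],[-0.016,-0.115,0.015],[-0.019,-0.14,0.015],[-0.023,-0.165,0.015],[-0.026,-0.19,0.015],[-0.029,-0.212,0.015],[-0.031,-0.23,0.013],[-0.033,-0.24,0.01],[-0.033,-0.2425,0.008],[-0.033,-0.2425,0.004],[-0.033,-0.2425,0.0],[-0.033,-0.2425,0.0],[-0.033,-0.2425,0.0]],"delta_rot":[[0,0,-0.002],[0,0,-0.004],[0,0,-0.006],[0,0,-0.008],[0,0,-0.01],[0,0,-0.013],[0,0,-0.016],[0,0,-0.019],[0,0,-0.022],[0,0,-0.025],[0,0,-0.028],[0,0,-0.028],[0,0,-0.028],[0,0,-0.028],[0,0,-0.028],[0,0,-0.028],[0,0,-0.028]],"gripper":[1,1,1,1,1,1,1,1,1,1,1,1,1,1,1,1,1]}'
python3 - <<'E'
from lev import *
im,d=manip.grab_frame('side');cv2.imwrite('pics/side4.png',cv2.resize(im[170:310,220:390,::-1],None,fx=4.5,fy=4.5))
s=manip.sense();print(s['time'],s['wrist_torque'],s['contact_force'],s['position'])
try: lev(im,d,(235,200,330,270),5.2)
except Exception as e: print(e)
E
```

```text
time: 8.62
position: [0.5634, -0.2628, 0.0507]
ee_rot: [-0.142, 3.138, -0.0]
contact_force: [-0.1, 0.5, -2.8]
width: 0.0136
8.675 [ 0.02943741  0.02596564 -0.02018492] [ 0.56799394 -0.37316925 -3.33796705] [ 0.56343811 -0.26285588  0.05078241]
shaft -0.07 ztop 0.0632 med 0.0615 16
shaft -0.05 ztop 0.0637 med 0.0617 33
shaft -0.03 ztop 0.0631 med 0.0619 31
shaft -0.01 ztop 0.0634 med 0.0621 25
grip -0.15 ztop 0.0643 med 0.0581 69
grip -0.13 ztop 0.0647 med 0.0613 74
grip -0.11 ztop 0.0656 med 0.0621 67
grip -0.09 ztop 0.0651 med 0.0614 55
```

View pics/side4.png

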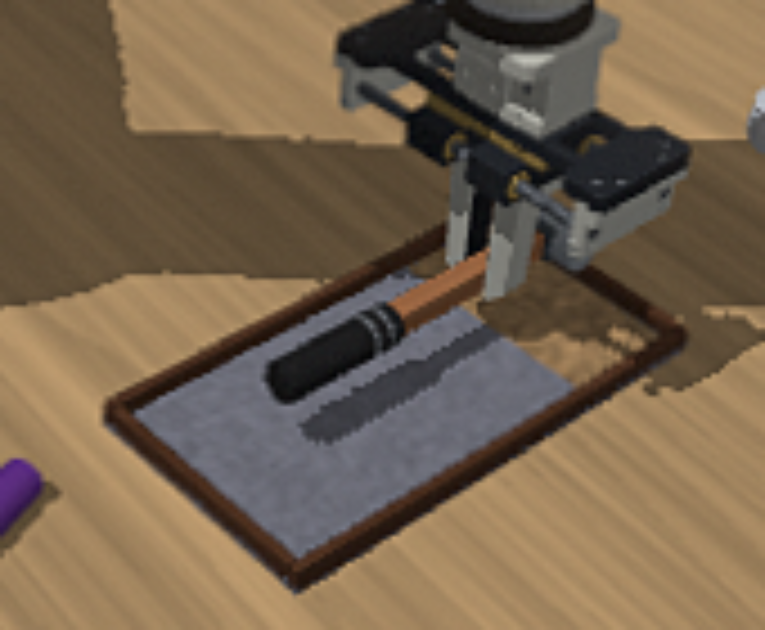

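It's level over the tray, with the head above the cork. I'll lower it slowly.

```bash
python3 -m jog '{"slide":[[0,0,-0.006],[0,0,-0.012],[0,0,-0.018],[0,0,-0.023],[0,0,-0.027],[0,0,-0.03],[0,0,-0.032],[0,0,-0.0335],[0,0,-0.0345],[0,0,-0.035],[0,0,-0.0352],[0,0,-0.0352]],"delta_rot":[[0,0,0],[0,0,0],[0,0,0],[0,0,0],[0,0,0],[0,0,0],[0,0,0],[0,0,0],[0,0,0],[0,0,0],[0,0,0],[0,0,0]],"gripper":[1,1,1,1,1,1,1,1,1,1,1,1]}'
```

```text
time: 10.18
position: [0.5634, -0.263, 0.0156]
ee_rot: [-0.142, 3.138, -0.0]
contact_force: [-1.4, -0.1, -0.2]
width: 0.0141
```

The wrist has lost the hammer's 3 N weight, so it is resting on the floor. I'll open partway to stay clear of the tray walls, then rise.

```bash
python3 -m jog '{"slide":[[0,0,0],[0,0,0],[0,0,0],[0,0,0],[0,0,0],[0,0,0],[0,0,0],[0,0,0]],"delta_rot":[[0,0,0],[0,0,0],[0,0,0],[0,0,0],[0,0,0],[0,0,0],[0,0,0],[0,0,0]],"gripper":[0.8,0.75,0.7,0.65,0.6,0.6,0.6,0.6]}'
python3 - <<'E'
from h import *
im,d=manip.grab_frame('side');cv2.imwrite('pics/side5.png',cv2.resize(im[170:310,220:390,::-1],None,fx=4.5,fy=4.5))
E
```

```text
time: 11.18
position: [0.5633, -0.263, 0.0154]
ee_rot: [0.142, -3.138, 0.0]
contact_force: [0.5, -0.2, 0.2]
width: 0.0376
```

View pics/side5.png

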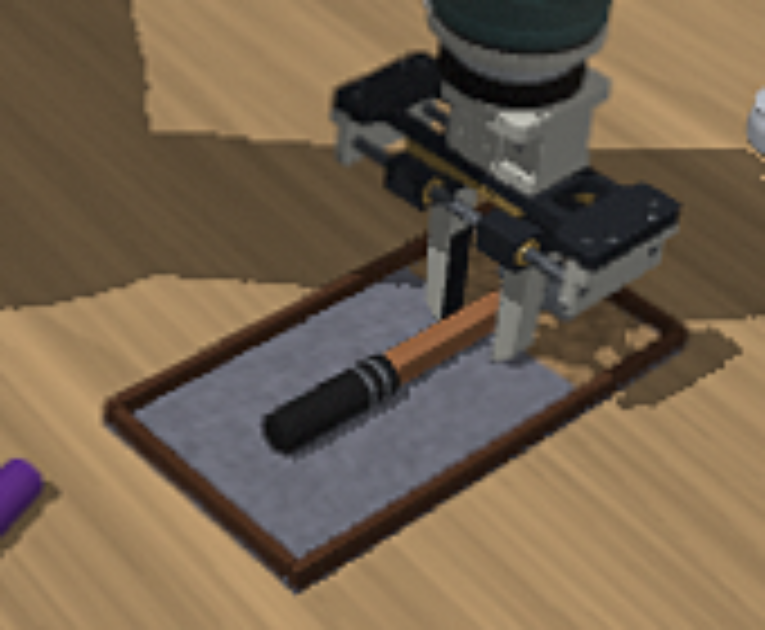

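The hammer has been released and lies flat; both fingers are clear of the shaft and the walls. I'll retreat upward and back so the view opens up.

```bash
python3 -m jog '{"slide":[[0,0,0.01],[0,0,0.03],[0,0,0.06],[0,0,0.1],[0,0,0.14],[0,0,0.18],[0,0.04,0.2],[0,0.08,0.2],[0,0.12,0.2],[0,0.16,0.2],[0,0.16,0.2],[0,0.16,0.2]],"delta_rot":[[0,0,0],[0,0,0],[0,0,0],[0,0,0],[0,0,0],[0,0,0],[0,0,0],[0,0,0],[0,0,0],[0,0,0],[0,0,0],[0,0,0]],"gripper":[0.6,0.6,0.6,0.6,0.6,0.6,0.6,0.6,0.6,0.6,0.6,0.6]}'
python3 - <<'E'
from h import *
for n in('top','side'):
    im,d=manip.grab_frame(n);cv2.imwrite(f'pics/{n}6.png',im[...,::-1]);np.savez(n+'6.npz',p=im,d=d)
E
```

```text
time: 12.72
position: [0.5634, -0.1033, 0.2166]
ee_rot: [-0.142, 3.137, -0.001]
contact_force: [0.9, -0.3, 0.1]
width: 0.0372
```

View pics/top6.png

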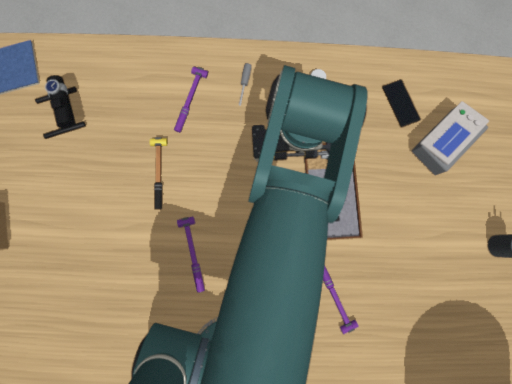

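View pics/side6.png

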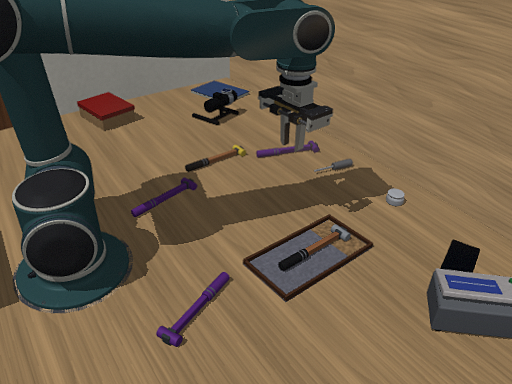

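The side view shows the hammer in the tray: head on the cork at (341,234), grip end at (283,264). In the top view the yellow hammer is still at (158,141). I'll do a numeric check.

```bash
python3 - <<'E'
from meas import *
f=np.load('side6.npz');p=f['p'];
t=np.array([.5085,-.268]);ty=np.radians(5.2);T=np.array([[np.cos(ty),-np.sin(ty)],[np.sin(ty),np.cos(ty)]])
h=cv2.cvtColor(p,cv2.COLOR_RGB2HSV).astype(int)
for k,box in(('head',(329,224,353,246)),('grip',(276,244,312,273)),('shaft',(300,230,338,258))):
    m=big(masks(p,box)[k]);v,u=np.nonzero(m);P=deproj('side',np.c_[u,v],f['d'][v,u]);q=(P[:,:2]-t)@T
    print(k,len(u),'tray x',np.percentile(q[:,0],[3,97]).round(3),'y',np.percentile(q[:,1],[3,50,97]).round(3),'z med/90',np.percentile(P[:,2],[50,90]).round(4))
a=np.load('top0.npz')['p'];b=np.load('top6.npz')['p']
for im in(a,b):
    hh=cv2.cvtColor(im,cv2.COLOR_RGB2HSV);m=big((hh[...,0]>22)&(hh[...,0]<34)&(hh[...,1]>140));print('yellow head px',np.argwhere(m).mean(0)[::-1])
E
```

```text
head 108 tray x [0.098 0.119] y [-0.023 -0.003  0.025] z med/90 [0.0272 0.03  ]
grip 304 tray x [-0.095 -0.02 ] y [-0.012 -0.006  0.007] z med/90 [0.025  0.0296]
shaft 157 tray x [-0.011  0.092] y [-0.007 -0.001  0.006] z med/90 [0.0264 0.0285]
yellow head px [158.22857143 141.40952381]
yellow head px [158.30107527 141.4516129 ]
```

Everything agrees, so I'm handing the job in.

```bash
python3 -c "
from station import manip
print(manip.finish_job(), manip.sense()['time'])"
```

```text
the job is handed in; nothing more can be done
the job is handed in; nothing more can be done
```

I gripped the steel-headed hammer at its balance point and lifted it 4 cm. It hung level and still for about 1.5 s. I then carried it level to the tray, lowered it until the wrist no longer felt its weight (about 3 N), let go and moved the arm clear. The job was handed in at about 13 s of the 48 s allowed.

Last checks before handing in:
- **Position:** the head lies at 98–119 mm along the tray from its centre, on the cork. The grip end is at -95 mm, and the hammer is centred across the tray to within about 5 mm.
- **Flatness:** the tops of the head, shaft and grip all read about 28–30 mm above the desk, so it lies flat.
- **Yellow hammer:** its head moved by less than 0.1 pixel in the top view.

None of the final checks failed. The first side-view position check was up to 11 mm off the top view, because I had assumed too low a height for the shaft. Drawing the measured points over both views showed agreement to 1–2 mm. The first level check after the lift also failed because of a shadow on the shaft, and worked once I lowered its brightness limit.

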